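# Clamp a conduit offcut with a click-stop knob

### The job

Gently push the white conduit offcut along the trough of the bench clamp until it is fully home against the yellow end stop. Then turn the clamp's black knob clockwise (seen from above) until its torque limiter slips and clicks, stop at once, by the third click at the latest, and let go, leaving the offcut clamped. Leave the other things where they are.

Things in the scene. Friction and masses are not known exactly. Their poses are not given: they have to be found in the camera images.
- clamp: conduit bench clamp, fixed to the desk: dark steel base plate 92 x 122 x 12 mm, open aluminium trough along y, blue bridge across the trough, black knob on top. Origin: on the desk under the middle of the trough; z up; the trough's open end is at +y, the yellow end stop at -y. Bridge: 70 mm along x, 30 mm along y, centred at y = -10 mm, top at z = 64 mm
- trough: the aluminium trough of the clamp, fixed to it and with the same origin and axes: 90 mm long (y = -45 to +45 mm), 24 mm wide inside, floor at z = 16 mm, walls up to z = 30 mm
- end_stop: yellow end stop, fixed to the clamp, same origin and axes as the clamp: a block 34 mm wide whose face towards the trough lies at y = -45 mm, from z = 12 to 38 mm
- home (a point): point fixed to the clamp at y = +10 mm on the trough's floor, axes as the clamp: where the offcut's origin lies when the offcut touches the end stop
- bridge (a point): point fixed to the clamp: top centre of the bridge, on the knob's axis, axes as the clamp. Under it a rubber-tipped, sprung steel foot 16 mm across comes down as the knob is turned, 5 mm per radian; the knob itself does not rise or fall. At the start the foot is 2.5 to 12.5 mm above the offcut (not reported). Let go, the screw eases back by up to about 0.2 rad and then holds
- knob_top (a point): point fixed to the clamp on the knob's vertical axis, at the centre of the knob's top face (104 mm above the desk), axes as the clamp. The knob is a round black knurled cylinder 38 mm across, from 74 to 104 mm above the desk, with a white line on top; a 48 mm aluminium disc below it (top 69 mm above the desk) with a red mark turns with the screw
- knob_limiter (a point): point fixed to the clamp on the knob's axis, at mid-height of the knob, axes as the clamp. Clockwise from above tightens. Torque against turning: 0.12 N m while the foot is free, rising over about 0.3 rad once it bears; at about 0.35 N m the limiter slips, one click every 0.26 rad, between 0.05 and 0.35 N m. Friction is 0.12 N m either way: at rest up to 0.24 less may be read, -0.12 when free
- telltale (a joint): 3 mm orange pin in the aluminium disc below the knob, opposite the disc's red mark: value in m, 0 at the start, 0.0001 more for each click of the limiter (it does not go back by itself); finer than can well be measured during the turning
- offcut_b: white plastic conduit offcut, 20 mm across, 110 mm long along its y axis, lying along the trough with its +y end jutting out of the open end; origin: its underside, middle of its length. At the start it lies 12 to 28 mm short of the end stop
- tape_measure: bystander: orange and black tape measure, 62 x 83 x 38 mm, origin at the centre of its underside
- coupling_a: bystander: white conduit sleeve, 24 x 50 x 24 mm, origin at the centre of its underside
- saddle_1: bystander: white conduit saddle, 14 x 62 x 22 mm, origin at the centre of its underside
- marker_black: bystander: marker pen, white with a black cap, 17 x 132 x 18 mm, origin at the centre of its underside
There are look-alikes about, which are no part of the job. What is shaped like the offcut_b but green or purple is not meant. There is more than one size of the clamp; the one meant has the size given above.

How it is judged:
By the outcome, as a careful person would: the job done as asked, in the order asked, and still so for the second after the job is handed in, with the robot touching nothing.
It also fails if it takes over 66 s, if anything falls off the work surface, if the arm or the gripper's body presses on something with over 40 N, if the wrist force passes 120 N, or if a joint passes its speed limit or range.

### The arm

A 6-joint arm with a two-finger parallel gripper is mounted at the origin on a cart in front of the work surface, level with it; the furniture and walls round the work are solid. World frame = base frame: x ahead of the robot, y to its left, z up, the work surface at z = 0. Lengths are in m, angles in rad, forces in N, time in s.
With the tool pointing down it reaches from about 0.225 to 0.875 m from the base axis. Payload 3.4 kg.
Tool frame: the origin (TCP) lies at the very end of the fingers, on their centre line; the grasp point (between the pads) lies 19 mm behind it (manip.pinch_z is the distance from the TCP to the grasp point, in m); z points along the fingers, y is the line along which they close (so a half turn about z gives the same grasp; the last joint's range is limited). The gripper opens to 85 mm and grips with 20 to 120 N. Pads are 22 mm wide; open, the fingers measure 114 mm over their backs; the gripper's body (76 mm by 85 mm) begins 54 mm behind the grasp point. The pads swing forward as they close: fully open they stand 13 mm farther back than shut.
Start: joints at [1.216, 0.276, 1.505, -0, 1.361, -0.121], TCP at [0.133, 0.559, 0.231] pointing down, gripper open.
Joint ranges: [-2.89, 2.89], [-0.75, 2.08], [0.22, 2.7], [-1.18, 4.32], [0.11, 2.71], [-2.7, 2.7]. Speed limits (rad/s): [2.57, 2.57, 3.14, 3.14, 3.14, 3.14].

### API

Orientations are given as a unit quaternion [w, x, y, z].
In Python, from rig import manip gives the robot as it stands. The module is installed in compiled form; this text tells all that it offers.
- The arm moves only by the shell command python3 -m jog 'ROWS' [FORCE]. ROWS is JSON, a list of rows, each an object of numbers: "dx", "dy", "dz": the shift along the tool's x, y, z each as a share of 25 cm, from -1 to 1; "ax", "ay", "az": the turn, a rotation vector about the tool's x, y, z each as a share of 90 degrees, from -1 to 1; "grip": the opening, from -1 (shut) to 1 (fully open), so that 0 is half open. A call has 1 to 5 rows; each row is the pose to reach, as a shift and turn from the pose commanded when the call began, along the tool's axes at that moment; what a row does not reach only later rows make up. A row lasts 1/12 s, in which the tool goes at most 41.7 mm and 7.16 degrees, less where a joint would pass 70% of its speed; a pose out of reach is approached as far as the arm can. A call with a number of a shift or a turn outside -1 to 1 is refused whole. A call with a gripper value outside its range is refused whole. The fingers move at their own pace and stop on an object; FORCE is the grip in N (left out, the last holds). Time passes only in rows, so rows that repeat a pose let the fingers close. It gives the time, the measured TCP pose, the force, the opening and the grip force at its end, in the units of the state.
- manip.get_state(): the state, without advancing time (a new reading comes with each control period).
- manip.get_image(name): name is "scene" or "top" or "wrist"; returns a dict with "img" (480x640x3 uint8, red, green, blue), "mtx" (3x3 intrinsics, pixels), "k1" (the pictures are not rectified: a ray, as slopes to the right and down, at radius r is drawn at 1 + k1 r^2 times it, then the intrinsics apply), "world_to_cam" (4x4, takes a point from world to camera coordinates); the wrist camera has in their place "T_tool_cam" (4x4, takes a point from camera to tool coordinates, whose origin is the TCP and whose axes are the flange's). Camera axes: x right, y down, z forward; pixel columns grow to the right and rows downward; lengths in m; the calibration is good to about 2 mm. A picture is of the moment at which its call begins: read the wrist's pose just before it. There is no depth.
- manip.sign_off(): hands the job in; it is judged then, once.
The state is a dict: "clock": time; "qpos": joint angles; "qd": joint speeds; "effort": joint torques, N m; "position": TCP position; "ee_rot": TCP orientation; "contact_force": force on the tool from outside, world axes, zero at the start; "moment": the same for the moment, N m; "width": finger opening in m; "gripper_force": force on a finger pad.
Only numpy, scipy, OpenCV 4.12 (cv2) and the standard library are available. Lean on these libraries where they do the work, as an engineer would, in place of code of your own. Each camera call takes 0.05 s, during which the arm holds its last target. There are 200 camera calls.

## Working session

There is one attempt and no reset: what is moved stays moved. The work goes in short steps, Python scripts to look and compute and a shell command to move; the robot and the scene stay as the last step left them, time stands still between calls to the robot, and variables do not carry over. Pictures are saved under pics/ and viewed, at most 10 in all, crops included, and the job is handed in when it is done.

```bash
mkdir -p pics
python3 - <<'E'
from rig import manip
import cv2, json
s=manip.get_state(); print(s)
for n in("scene","top"):
    d=manip.get_image(n); cv2.imwrite(f"pics/{n}0.png",d["img"][:,:,::-1]); print(n,d["mtx"].tolist(),d["k1"],d["world_to_cam"].round(4).tolist())
d=manip.get_image("wrist");print(d["T_tool_cam"].round(4).tolist(),d["mtx"].tolist(),d["k1"]); print(manip.pinch_z)
E
```

```text
{'clock': 0.0, 'qpos': array([ 1.21599388e+00,  2.76626223e-01,  1.50613993e+00, -1.85340206e-05,
        1.36068886e+00, -1.20987710e-01]), 'qd': array([-0.00096639, -0.00021622, -0.00011088, -0.00106771,  0.00010495,
        0.00062887]), 'effort': array([-1.24866729e-04, -4.16769969e+01, -2.45811045e+01, -2.86210206e-04,
        1.07999714e-02, -3.71077351e-05]), 'position': array([0.13304258, 0.55885599, 0.23041919]), 'ee_rot': array([-2.10632499e-04,  1.16639272e-01,  9.93173909e-01, -9.07086258e-04]), 'contact_force': array([ 0.0024816 , -1.08587933, -0.76943252]), 'moment': array([ 0.01027552,  0.01967525, -0.00070081]), 'gripper_force': 0.0, 'width': 0.085503065222176}
scene [[564.7805367040083, 0.0, 321.5541643890242], [0.0, 564.7805367040083, 225.84318072435147], [0.0, 0.0, 1.0]] -0.08967380133541722 [[-0.8837, -0.468, -0.0082, 0.4066], [-0.3047, 0.5886, -0.7488, 0.3401], [0.3553, -0.6592, -0.6628, 0.7701], [0.0, 0.0, 0.0, 1.0]]
top [[510.3918796606095, 0.0, 317.95688599017143], [0.0, 510.3918796606095, 238.05105320195608], [0.0, 0.0, 1.0]] -0.002176106574863172 [[0.0088, -0.9999, 0.0066, -0.1756], [-0.9896, -0.0097, -0.1437, 0.5432], [0.1437, -0.0053, -0.9896, 0.8735], [0.0, 0.0, 0.0, 1.0]]
[[0.0007, -0.955, -0.2968, 0.0757], [1.0, 0.0007, 0.0001, -0.0012], [0.0001, -0.2968, 0.955, -0.1422], [0.0, 0.0, 0.0, 1.0]] [[331.30548095077523, 0.0, 322.3286236998937], [0.0, 331.30548095077523, 237.95216059435265], [0.0, 0.0, 1.0]] -0.061463086991415616
0.0187
```

View pics/top0.png

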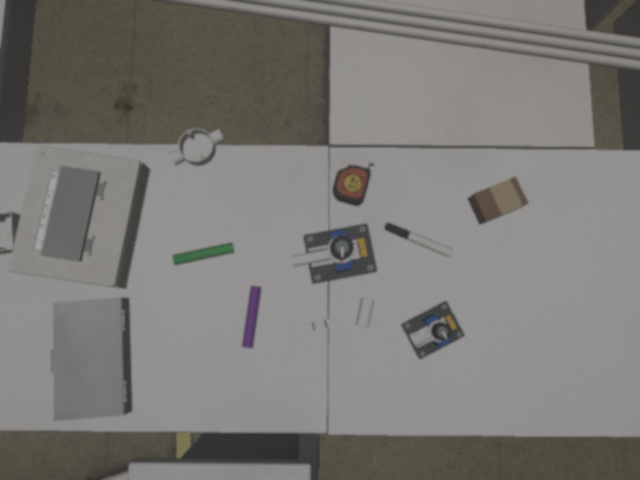

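View pics/scene0.png

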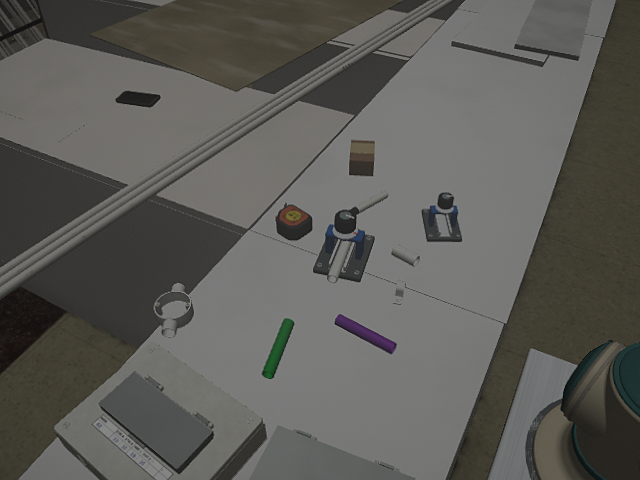

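Candidates in the top image: clamps at (340,253) and at (433,330), the latter apparently smaller. Offcut candidates: white at (310,258), green at (203,254), purple at (251,317), plus a white sleeve at (365,312). My choice is the clamp at (340,253) with its white offcut. I'll check that by size and in a crop.

```bash
cat > h.py <<'E'
import numpy as np, cv2
from rig import manip
from scipy.spatial.transform import Rotation as R
def grab(n):
    s=manip.get_state(); d=manip.get_image(n)
    if n=="wrist":
        q=s["ee_rot"]; T=np.eye(4); T[:3,:3]=R.from_quat([q[1],q[2],q[3],q[0]]).as_matrix(); T[:3,3]=s["position"]
        d["c2w"]=T@d["T_tool_cam"]
    else: d["c2w"]=np.linalg.inv(d["world_to_cam"])
    d["s"]=s; return d
def cast(d,px,z):
    px=np.asarray(px,float).reshape(-1,1,2)
    k=np.array([d["k1"],0,0,0,0]); u=cv2.undistortPoints(px,d["mtx"],k).reshape(-1,2)
    r=np.c_[u,np.ones(len(u))]@d["c2w"][:3,:3].T; o=d["c2w"][:3,3]
    return o+r*((z-o[2])/r[:,2])[:,None]
def proj(d,P):
    w=np.linalg.inv(d["c2w"]); rv=cv2.Rodrigues(w[:3,:3])[0]
    return cv2.projectPoints(np.asarray(P,float).reshape(-1,3),rv,w[:3,3],d["mtx"],np.array([d["k1"],0,0,0.]))[0].reshape(-1,2)
E
python3 - <<'E'
from h import *
d=grab("top"); im=d["img"]; hsv=cv2.cvtColor(im,cv2.COLOR_RGB2HSV)
for (cx,cy,r) in((340,253,45),(433,330,38)):
    m=np.zeros(im.shape[:2],np.uint8); sl=np.s_[cy-r:cy+r,cx-r:cx+r]
    g=(hsv[...,2]<110)|(hsv[...,1]>90); m[sl]=g[sl]*255
    c=max(cv2.findContours(m,0,2)[0],key=cv2.contourArea)
    b=cv2.boxPoints(cv2.minAreaRect(c)); w=cast(d,b,.012)[:,:2]
    print("box",b.round(0).tolist(),"centre",w.mean(0).round(4),"sides",np.linalg.norm(np.diff(w,axis=0),axis=1).round(4),"yawdirs",[np.degrees(np.arctan2(*(w[i+1]-w[i])[::-1])).round(1) for i in(0,1)])
    y=((hsv[...,0]>12)&(hsv[...,0]<30)&(hsv[...,1]>120)); mm=np.zeros_like(m); mm[sl]=y[sl]; p=np.argwhere(mm)[:,::-1]
    if len(p): print("yellow",p.mean(0),cast(d,p.mean(0),.038).round(4))
print("knob top",cast(d,[341,244],.104).round(4))
cv2.imwrite("pics/crop1.png",cv2.resize(im[205:365,270:480],None,fx=3.5,fy=3.5,interpolation=2)[:,:,::-1])
E
```

```text
box [[302.0, 234.0], [367.0, 221.0], [377.0, 272.0], [312.0, 285.0]] centre [ 0.5213 -0.2107] sides [0.1225 0.0958 0.1208] yawdirs [np.float64(-78.0), np.float64(-169.1)]
yellow [362.24675325 247.50649351] [[ 0.5287 -0.25    0.038 ]]
box [[400.0, 324.0], [446.0, 300.0], [465.0, 336.0], [419.0, 360.0]] centre [ 0.3844 -0.3783] sides [0.0947 0.0713 0.0938] yawdirs [np.float64(-62.7), np.float64(-153.5)]
yellow [450.23636364 322.05454545] [[ 0.3984 -0.404   0.038 ]]
knob top [[ 0.5258 -0.2086  0.104 ]]
```

View pics/crop1.png

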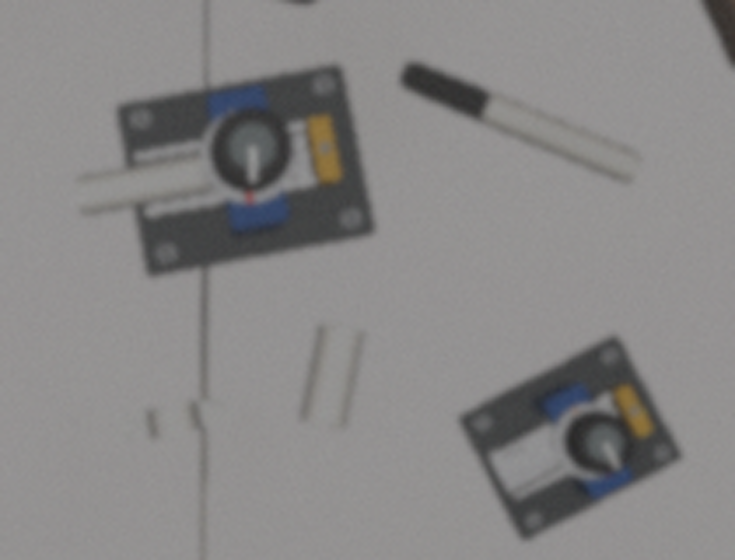

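The crop confirms it. The big clamp (plate 122 x 95 mm) is at crop (245,165) with the white offcut sticking out to the left at crop (80–210,180). The other clamp, at crop (575,440), is the small one (94 x 71 mm). I'm moving to a viewing pose now.

```bash
J="python3 -m jog"
for i in 1; do
python3 -m jog '[{"dx":-0.53,"dy":-0.594,"dz":0.03,"grip":-1},{"dx":-0.53,"dy":-0.594,"dz":0.03,"grip":-1},{"dx":-0.53,"dy":-0.594,"dz":0.03,"grip":-1},{"dx":-0.53,"dy":-0.594,"dz":0.03,"grip":-1},{"dx":-0.53,"dy":-0.594,"dz":0.03,"grip":-1}]' 40
python3 -m jog '[{"dx":-0.53,"dy":-0.594,"dz":0.03,"grip":-1},{"dx":-0.53,"dy":-0.594,"dz":0.03,"grip":-1},{"dx":-0.53,"dy":-0.594,"dz":0.03,"grip":-1},{"dx":-0.53,"dy":-0.594,"dz":0.03,"grip":-1},{"dx":-0.53,"dy":-0.594,"dz":0.03,"grip":-1}]'
python3 -m jog '[{"dx":-0.53,"dy":-0.594,"dz":0.03,"grip":-1},{"dx":-0.53,"dy":-0.594,"dz":0.03,"grip":-1},{"dx":-0.53,"dy":-0.594,"dz":0.03,"grip":-1},{"dx":-0.53,"dy":-0.594,"dz":0.03,"grip":-1},{"dx":-0.53,"dy":-0.594,"dz":0.03,"grip":-1}]'
python3 -m jog '[{"dx":-0.53,"dy":-0.594,"dz":0.03,"grip":-1},{"dx":-0.53,"dy":-0.594,"dz":0.03,"grip":-1},{"dx":-0.53,"dy":-0.594,"dz":0.03,"grip":-1},{"dx":-0.53,"dy":-0.594,"dz":0.03,"grip":-1},{"dx":-0.53,"dy":-0.594,"dz":0.03,"grip":-1}]'
python3 -m jog '[{"az":0.36,"grip":-1},{"az":0.36,"grip":-1},{"az":0.36,"grip":-1},{"az":0.36,"grip":-1},{"az":0.36,"grip":-1}]'
python3 -m jog '[{"az":0.36,"grip":-1},{"az":0.36,"grip":-1},{"az":0.36,"grip":-1},{"az":0.36,"grip":-1},{"az":0.36,"grip":-1}]'
done
```

```text
schema error: expected keys dx, dy, dz, ax, ay, az, grip
schema error: expected keys dx, dy, dz, ax, ay, az, grip
schema error: expected keys dx, dy, dz, ax, ay, az, grip
schema error: expected keys dx, dy, dz, ax, ay, az, grip
schema error: expected keys dx, dy, dz, ax, ay, az, grip
schema error: expected keys dx, dy, dz, ax, ay, az, grip
```

```bash
python3 -m jog '[{"dx":-0.53,"dy":-0.594,"dz":0.03,"ax":0,"ay":0,"az":0,"grip":-1},{"dx":-0.53,"dy":-0.594,"dz":0.03,"ax":0,"ay":0,"az":0,"grip":-1},{"dx":-0.53,"dy":-0.594,"dz":0.03,"ax":0,"ay":0,"az":0,"grip":-1},{"dx":-0.53,"dy":-0.594,"dz":0.03,"ax":0,"ay":0,"az":0,"grip":-1},{"dx":-0.53,"dy":-0.594,"dz":0.03,"ax":0,"ay":0,"az":0,"grip":-1}]' 40
python3 -m jog '[{"dx":-0.53,"dy":-0.594,"dz":0.03,"ax":0,"ay":0,"az":0,"grip":-1},{"dx":-0.53,"dy":-0.594,"dz":0.03,"ax":0,"ay":0,"az":0,"grip":-1},{"dx":-0.53,"dy":-0.594,"dz":0.03,"ax":0,"ay":0,"az":0,"grip":-1},{"dx":-0.53,"dy":-0.594,"dz":0.03,"ax":0,"ay":0,"az":0,"grip":-1},{"dx":-0.53,"dy":-0.594,"dz":0.03,"ax":0,"ay":0,"az":0,"grip":-1}]'
```

```text
clock: 0.62
position: [0.2281, 0.3814, 0.2235]
ee_rot: [0.0, 0.117, 0.993, -0.001]
contact_force: [0.1, -0.1, 0.7]
width: 0.0253
gripper_force: 0.0
clock: 1.03
position: [0.3228, 0.2065, 0.2163]
ee_rot: [0.0, 0.117, 0.993, -0.0]
contact_force: [0.4, 0.2, 0.0]
width: -0.0
gripper_force: 0.0
```

```bash
python3 -m jog '[{"dx":-0.53,"dy":-0.594,"dz":0.03,"ax":0,"ay":0,"az":0,"grip":-1},{"dx":-0.53,"dy":-0.594,"dz":0.03,"ax":0,"ay":0,"az":0,"grip":-1},{"dx":-0.53,"dy":-0.594,"dz":0.03,"ax":0,"ay":0,"az":0,"grip":-1},{"dx":-0.53,"dy":-0.594,"dz":0.03,"ax":0,"ay":0,"az":0,"grip":-1},{"dx":-0.53,"dy":-0.594,"dz":0.03,"ax":0,"ay":0,"az":0,"grip":-1}]'
python3 -m jog '[{"dx":-0.53,"dy":-0.594,"dz":0.03,"ax":0,"ay":0,"az":0,"grip":-1},{"dx":-0.53,"dy":-0.594,"dz":0.03,"ax":0,"ay":0,"az":0,"grip":-1},{"dx":-0.53,"dy":-0.594,"dz":0.03,"ax":0,"ay":0,"az":0,"grip":-1},{"dx":-0.53,"dy":-0.594,"dz":0.03,"ax":0,"ay":0,"az":0,"grip":-1},{"dx":-0.53,"dy":-0.594,"dz":0.03,"ax":0,"ay":0,"az":0,"grip":-1}]' >/dev/null
python3 -m jog '[{"dx":0,"dy":0,"dz":0,"ax":0,"ay":0,"az":0.36,"grip":-1},{"dx":0,"dy":0,"dz":0,"ax":0,"ay":0,"az":0.36,"grip":-1},{"dx":0,"dy":0,"dz":0,"ax":0,"ay":0,"az":0.36,"grip":-1},{"dx":0,"dy":0,"dz":0,"ax":0,"ay":0,"az":0.36,"grip":-1},{"dx":0,"dy":0,"dz":0,"ax":0,"ay":0,"az":0.36,"grip":-1}]' >/dev/null
python3 -m jog '[{"dx":0,"dy":0,"dz":0,"ax":0,"ay":0,"az":0.36,"grip":-1},{"dx":0,"dy":0,"dz":0,"ax":0,"ay":0,"az":0.36,"grip":-1},{"dx":0,"dy":0,"dz":0,"ax":0,"ay":0,"az":0.36,"grip":-1},{"dx":0,"dy":0,"dz":0,"ax":0,"ay":0,"az":0.36,"grip":-1},{"dx":0,"dy":0,"dz":0,"ax":0,"ay":0,"az":0.36,"grip":-1}]'
python3 - <<'E'
from h import *
d=grab("wrist"); cv2.imwrite("pics/w1.png",d["img"][:,:,::-1])
np.save("w1.npy",d,allow_pickle=True)
E
```

```text
clock: 1.45
position: [0.4178, 0.031, 0.2088]
ee_rot: [0.001, 0.117, 0.993, -0.0]
contact_force: [0.3, 0.6, -0.6]
width: -0.0002
gripper_force: 0.0
clock: 2.7
position: [0.511, -0.1412, 0.2011]
ee_rot: [-0.0, 0.633, 0.774, -0.0]
contact_force: [0.1, 0.9, -1.0]
width: -0.0002
gripper_force: 0.0
```

View pics/w1.png

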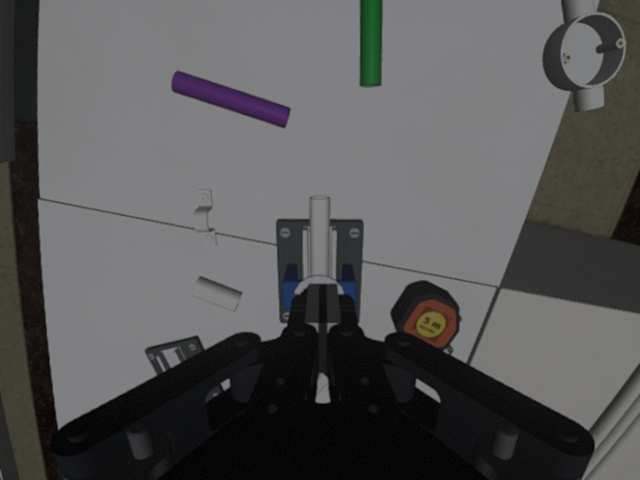

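The wrist view shows the offcut lying along image x≈319 with its free end at (319,197). The plate's front corners are at (278,220) and (362,220). The bridge and knob are partly hidden by the fingers.

Run:
```python
from h import *
d=np.load("w1.npy",allow_pickle=True).item()
im=d["img"]; g=cv2.cvtColor(im,cv2.COLOR_RGB2HSV)
v=g[...,2].astype(int)
print("col319",v[185:235:2,319]); 
m=((v<110)).astype(np.uint8); m[:205]=0;m[265:]=0;m[:,:260]=0;m[:,380:]=0
xs=[]
for y in (240,250,260):
    r=np.where(m[y])[0]; xs.append((r.min(),r.max(),y))
L=cast(d,[(a,y) for a,b,y in xs],.012);Rr=cast(d,[(b,y) for a,b,y in xs],.012)
print(xs); 
for q in(L,Rr): t=q[0]-q[-1]; print("dir",np.degrees(np.arctan2(t[1],t[0])))
print("mid",((L+Rr)/2).round(4),np.linalg.norm(L-Rr,axis=1))
print("corners",cast(d,[(278,220),(362,220)],.012).round(4))
print("end",cast(d,[(319,197)],.034).round(4), cast(d,[(319,197)],.026).round(4))
yd=np.radians(101.4);Y=np.array([np.cos(yd),np.sin(yd)])
print("stool",d["s"]["position"],np.degrees(R.from_quat(d["s"]["ee_rot"][[1,2,3,0]]).as_matrix()[:2,0]@Y))
```

```text
col319 [129 131 131 130 132 119 127 117 133 131 131 131 130 131 129 129 130 130
 130 131 129 130 128 128 129]
[(np.int64(276), np.int64(363), 240), (np.int64(277), np.int64(362), 250), (np.int64(277), np.int64(363), 260)]
dir 101.86467458230481
dir 103.65862149004622
mid [[ 0.5137 -0.1717  0.012 ]
 [ 0.5159 -0.1826  0.012 ]
 [ 0.5187 -0.1936  0.012 ]] [0.09136566 0.09011548 0.09206921]
corners [[ 0.4675 -0.1591  0.012 ]
 [ 0.5524 -0.1418  0.012 ]]
end [[ 0.5037 -0.1233  0.034 ]] [[ 0.5039 -0.1247  0.026 ]]
stool [ 0.51102716 -0.1411622   0.2010706 ] 57.295681323197336
```

```bash
python3 -m jog '[{"dx":0.2,"dy":-0.012,"dz":0,"ax":0,"ay":0,"az":0,"grip":-1},{"dx":0.2,"dy":-0.012,"dz":0.1,"ax":0,"ay":0,"az":0,"grip":-1},{"dx":0.2,"dy":-0.012,"dz":0.25,"ax":0,"ay":0,"az":0,"grip":-1},{"dx":0.2,"dy":-0.012,"dz":0.4,"ax":0,"ay":0,"az":0,"grip":-1},{"dx":0.2,"dy":-0.012,"dz":0.5,"ax":0,"ay":0,"az":0,"grip":-1}]' >/dev/null
python3 -m jog '[{"dx":0,"dy":0,"dz":0.1,"ax":0,"ay":0,"az":0,"grip":-1},{"dx":0,"dy":0,"dz":0.2,"ax":0,"ay":0,"az":0,"grip":-1},{"dx":0,"dy":0,"dz":0.232,"ax":0,"ay":0,"az":0,"grip":-1},{"dx":-0.03,"dy":0,"dz":0.232,"ax":0,"ay":0,"az":0,"grip":-1},{"dx":-0.06,"dy":0,"dz":0.232,"ax":0,"ay":0,"az":0,"grip":-1}]'
python3 - <<'E'
from h import *
d=grab("wrist"); cv2.imwrite("pics/w2.png",d["img"][:,:,::-1])
E
```

```text
clock: 3.58
position: [0.5015, -0.108, 0.0186]
ee_rot: [0.0, 0.63, 0.777, -0.0]
contact_force: [0.4, 0.1, 0.4]
width: 0.0001
gripper_force: 0.0
```

View pics/w2.png

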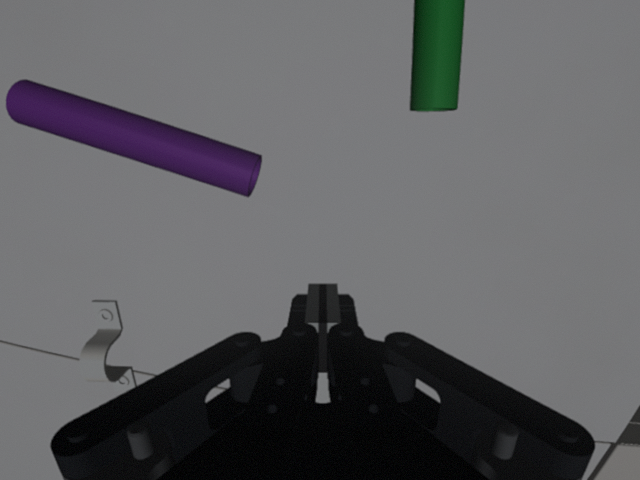

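The fingers are shut just beyond the offcut's end. The offcut itself is hidden behind them. I'll push slowly, watching the force.

```bash
python3 -m jog '[{"dx":-0.006,"dy":0,"dz":0,"ax":0,"ay":0,"az":0,"grip":-1},{"dx":-0.012,"dy":0,"dz":0,"ax":0,"ay":0,"az":0,"grip":-1},{"dx":-0.018,"dy":0,"dz":0,"ax":0,"ay":0,"az":0,"grip":-1},{"dx":-0.024,"dy":0,"dz":0,"ax":0,"ay":0,"az":0,"grip":-1},{"dx":-0.03,"dy":0,"dz":0,"ax":0,"ay":0,"az":0,"grip":-1}]'
python3 -m jog '[{"dx":-0.006,"dy":0,"dz":0,"ax":0,"ay":0,"az":0,"grip":-1},{"dx":-0.01,"dy":0,"dz":0,"ax":0,"ay":0,"az":0,"grip":-1},{"dx":-0.014,"dy":0,"dz":0,"ax":0,"ay":0,"az":0,"grip":-1},{"dx":-0.018,"dy":0,"dz":0,"ax":0,"ay":0,"az":0,"grip":-1}]'
```

```text
clock: 4.05
position: [0.5028, -0.115, 0.0188]
ee_rot: [0.0, 0.631, 0.776, 0.0]
contact_force: [-0.5, 0.0, -0.5]
width: -0.0
gripper_force: 0.1
clock: 4.38
position: [0.5035, -0.1193, 0.0182]
ee_rot: [-0.0, 0.631, 0.776, 0.0]
contact_force: [-0.3, -1.0, 0.1]
width: 0.0001
gripper_force: 0.1
```

```bash
python3 -m jog '[{"dx":-0.004,"dy":0,"dz":0,"ax":0,"ay":0,"az":0,"grip":-1},{"dx":-0.008,"dy":0,"dz":0,"ax":0,"ay":0,"az":0,"grip":-1},{"dx":-0.012,"dy":0,"dz":0,"ax":0,"ay":0,"az":0,"grip":-1}]'
```

```text
clock: 4.63
position: [0.5042, -0.1223, 0.0182]
ee_rot: [-0.0, 0.631, 0.776, 0.0]
contact_force: [-0.1, -0.6, -0.3]
width: 0.0002
gripper_force: 0.0
```

```bash
python3 -m jog '[{"dx":-0.004,"dy":0,"dz":0,"ax":0,"ay":0,"az":0,"grip":-1},{"dx":-0.008,"dy":0,"dz":0,"ax":0,"ay":0,"az":0,"grip":-1}]' | grep -E "posi|contact"
python3 -m jog '[{"dx":-0.004,"dy":0,"dz":0,"ax":0,"ay":0,"az":0,"grip":-1}]'| grep -E "posi|contact"
python3 - <<'E'
from h import *
d=grab("top"); cv2.imwrite("pics/t2.png",cv2.resize(d["img"][205:305,260:400],None,fx=5,fy=5,interpolation=2)[:,:,::-1])
E
```

```text
position: [0.5046, -0.1243, 0.0183]
contact_force: [0.1, -0.0, -0.2]
position: [0.5046, -0.1246, 0.0182]
contact_force: [0.0, 4.8, 2.0]
```

View pics/t2.png

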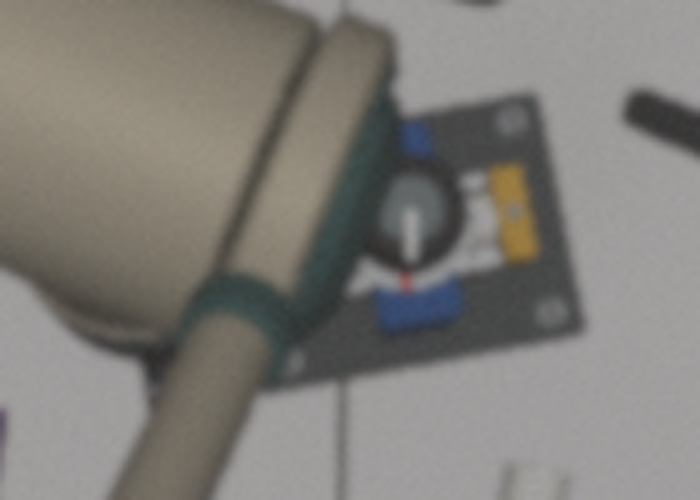

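The top crop shows the arm hiding the offcut, the knob at crop (415,205), and something white between the knob and the stop. The force has just risen to 5 N. I'll nudge slightly further to confirm it's a hard stop.

```bash
python3 -m jog '[{"dx":-0.003,"dy":0,"dz":0,"ax":0,"ay":0,"az":0,"grip":-1},{"dx":-0.003,"dy":0,"dz":0,"ax":0,"ay":0,"az":0,"grip":-1}]' | grep -E "posi|contact"
python3 -m jog '[{"dx":-0.003,"dy":0,"dz":0,"ax":0,"ay":0,"az":0,"grip":-1},{"dx":-0.003,"dy":0,"dz":0,"ax":0,"ay":0,"az":0,"grip":-1}]'| grep -E "posi|contact"
```

```text
position: [0.5045, -0.1246, 0.0182]
contact_force: [-0.3, 5.3, 2.9]
position: [0.5045, -0.1246, 0.0183]
contact_force: [0.4, 7.7, 2.7]
```

It's a hard stop, so the offcut is home. I'm backing off, rising, opening, and moving to a view where both the offcut's end and the knob are visible.

```bash
python3 -m jog '[{"dx":0.06,"dy":0,"dz":0,"ax":0,"ay":0,"az":0,"grip":-1},{"dx":0.1,"dy":0,"dz":-0.15,"ax":0,"ay":0,"az":0,"grip":0},{"dx":0.1,"dy":0,"dz":-0.3,"ax":0,"ay":0,"az":0,"grip":1},{"dx":0.1,"dy":0,"dz":-0.45,"ax":0,"ay":0,"az":0,"grip":1},{"dx":0.1,"dy":0,"dz":-0.6,"ax":0,"ay":0,"az":0,"grip":1}]' >/dev/null
python3 -m jog '[{"dx":0,"dy":0,"dz":-0.15,"ax":0,"ay":0,"az":0,"grip":1},{"dx":-0.15,"dy":0,"dz":-0.15,"ax":0,"ay":0,"az":0,"grip":1},{"dx":-0.29,"dy":0,"dz":-0.15,"ax":0,"ay":0,"az":0,"grip":1},{"dx":-0.29,"dy":0,"dz":-0.15,"ax":0,"ay":0,"az":0,"grip":1}]'
python3 - <<'E'
from h import *
d=grab("wrist"); cv2.imwrite("pics/w3.png",d["img"][:,:,::-1]); np.save("w3.npy",d,allow_pickle=True)
E
```

```text
clock: 6.02
position: [0.5169, -0.1787, 0.2069]
ee_rot: [0.004, 0.632, 0.775, -0.001]
contact_force: [0.5, -0.5, 0.8]
width: 0.0854
gripper_force: 0.0
```

View pics/w3.png

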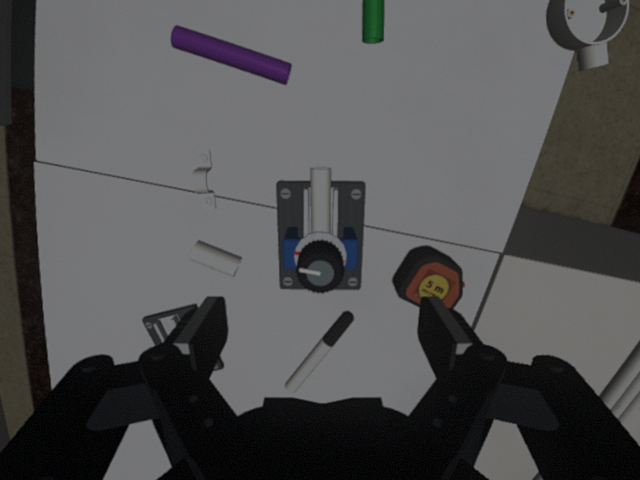

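The offcut's end is at (320,167), the screws are at (285,193), (356,194), (287,282) and (353,282), and the knob's grey cap is at about (321,272).

Run:
```python
from h import *
d=np.load("w3.npy",allow_pickle=True).item()
im=d["img"]; v=cv2.cvtColor(im,cv2.COLOR_RGB2GRAY)
r=v[235:300,290:350]; m=(r<45).astype(np.uint8)
c=max(cv2.findContours(m,0,2)[0],key=cv2.contourArea); print("black circ",cv2.minEnclosingCircle(c), cv2.boundingRect(c))
bx=cv2.boundingRect(c); low=(290+bx[0]+bx[2]/2, 235+bx[1]+bx[3]); lr=[(290+bx[0],270),(290+bx[0]+bx[2],270)]
yd=np.radians(101.4);Y=np.array([np.cos(yd),np.sin(yd),0]);X=np.array([Y[1],-Y[0],0]); O=np.array([.520,-.2005,0])
f=lambda p:np.c_[(p-O)@X,(p-O)@Y].round(4)
print("knob far edge (expect y -29)",f(cast(d,[low],.104)),"sides(+-19)",f(cast(d,lr,.104)))
print("cap centre",f(cast(d,[(321,272)],.104)),cast(d,[(321,272)],.104))
print("screws",f(cast(d,[(285,193),(356,194),(287,282),(353,282)],.013)))
print("offcut end",f(cast(d,[(320,167)],.03)),"col",v[155:180,320],"plate top",f(cast(d,[(320,181)],.012)))
print("tcp",f(d["s"]["position"][None]),d["s"]["qpos"][[0,5]])
```

```text
black circ ((29.5, 37.691490173339844), 32.78703689575195) (0, 5, 60, 53)
knob far edge (expect y -29) [[-0.0005 -0.0277]] sides(+-19) [[-0.0245 -0.0073]
 [ 0.0235 -0.0071]]
cap centre [[ 0.0003 -0.009 ]] [[ 0.52204    -0.20923446  0.104     ]]
screws [[-0.0368  0.0386]
 [ 0.0357  0.0379]
 [-0.0374 -0.061 ]
 [ 0.036  -0.0607]]
offcut end [[-0.0011  0.0666]] col [119 117 119 118 118 118 119 119 118 119 116 111 105 104 100 116 120 120
 118 119 118 118 118 119 118] plate top [[-0.0011  0.0508]]
tcp [[0.0013 0.022 ]] [-0.45705368 -0.65939029]
```

```bash
python3 -m jog '[{"dx":-0.126,"dy":-0.005,"dz":0,"ax":0,"ay":0,"az":-0.08,"grip":1},{"dx":-0.126,"dy":-0.005,"dz":0,"ax":0,"ay":0,"az":-0.16,"grip":1},{"dx":-0.126,"dy":-0.005,"dz":0,"ax":0,"ay":0,"az":-0.24,"grip":1},{"dx":-0.126,"dy":-0.005,"dz":0,"ax":0,"ay":0,"az":-0.31,"grip":1},{"dx":-0.126,"dy":-0.005,"dz":0,"ax":0,"ay":0,"az":-0.38,"grip":1}]' >/dev/null
python3 -m jog '[{"dx":0,"dy":0,"dz":0.05,"ax":0,"ay":0,"az":-0.08,"grip":1},{"dx":0,"dy":0,"dz":0.1,"ax":0,"ay":0,"az":-0.16,"grip":1},{"dx":0,"dy":0,"dz":0.15,"ax":0,"ay":0,"az":-0.24,"grip":1},{"dx":0,"dy":0,"dz":0.15,"ax":0,"ay":0,"az":-0.32,"grip":1},{"dx":0,"dy":0,"dz":0.15,"ax":0,"ay":0,"az":-0.39,"grip":1}]' >/dev/null
python3 -m jog '[{"dx":0,"dy":0,"dz":0,"ax":0,"ay":0,"az":-0.08,"grip":1},{"dx":0,"dy":0,"dz":0,"ax":0,"ay":0,"az":-0.08,"grip":1},{"dx":0,"dy":0,"dz":0,"ax":0,"ay":0,"az":-0.08,"grip":1}]'
python3 - <<'E'
from h import *
s=manip.get_state(); print(s["qpos"])
q=s["ee_rot"]; M=R.from_quat(q[[1,2,3,0]]).as_matrix(); print(M.round(3))
print("shares to knob z.076",(M.T@(np.array([.522,-.2095,.076])-s["position"])/.25).round(3), s["moment"])
E
```

```text
clock: 7.15
position: [0.5195, -0.2032, 0.1679]
ee_rot: [-0.001, 0.016, 1.0, 0.0]
contact_force: [0.4, 0.7, 0.3]
width: 0.0855
gripper_force: 0.0
[-4.97512304e-01  2.93795866e-01  1.64301265e+00  5.51277614e-05
  1.20597760e+00 -2.03636526e+00]
[[-0.999  0.032 -0.001]
 [ 0.032  0.999  0.001]
 [ 0.001  0.001 -1.   ]]
shares to knob z.076 [-0.011 -0.025  0.368] [-0.02772852  0.08110019  0.00763852]
```

```bash
python3 -m jog '[{"dx":-0.011,"dy":-0.025,"dz":0.1,"ax":0,"ay":0,"az":0,"grip":1},{"dx":-0.011,"dy":-0.025,"dz":0.2,"ax":0,"ay":0,"az":0,"grip":0.6},{"dx":-0.011,"dy":-0.025,"dz":0.3,"ax":0,"ay":0,"az":0,"grip":0.4},{"dx":-0.011,"dy":-0.025,"dz":0.368,"ax":0,"ay":0,"az":0,"grip":0.4},{"dx":-0.011,"dy":-0.025,"dz":0.368,"ax":0,"ay":0,"az":0,"grip":0.4}]'
python3 - <<'E'
from h import *
d=grab("wrist"); print(d["s"]["moment"],d["s"]["position"],d["s"]["width"]); cv2.imwrite("pics/w4.png",d["img"][:,:,::-1])
E
```

```text
clock: 7.57
position: [0.5197, -0.2086, 0.0726]
ee_rot: [-0.004, 0.016, 1.0, 0.002]
contact_force: [-0.5, 0.4, 0.3]
width: 0.0601
gripper_force: 0.0
[-0.0116928   0.03181928  0.00888865] [ 0.51966098 -0.20861314  0.07258585] 0.060064415473360444
```

View pics/w4.png

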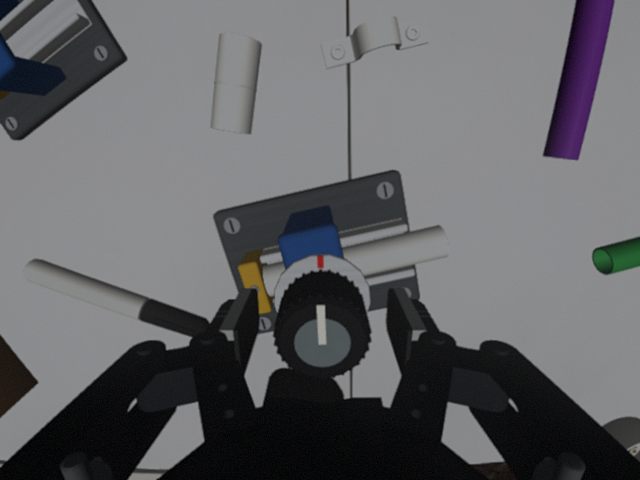

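The knob is centred between the open fingers at (322,320), and the offcut reaches the yellow stop at (262,275). Closing now.

```bash
python3 -m jog '[{"dx":0,"dy":0,"dz":0,"ax":0,"ay":0,"az":0,"grip":0},{"dx":0,"dy":0,"dz":0,"ax":0,"ay":0,"az":0,"grip":-0.3},{"dx":0,"dy":0,"dz":0,"ax":0,"ay":0,"az":0,"grip":-0.5},{"dx":0,"dy":0,"dz":0,"ax":0,"ay":0,"az":0,"grip":-0.5},{"dx":0,"dy":0,"dz":0,"ax":0,"ay":0,"az":0,"grip":-0.5}]' 50
python3 - <<'E'
from h import *
s=manip.get_state(); print(s["moment"],s["position"],s["width"],s["qpos"][5],s["effort"][5])
E
```

```text
clock: 8.03
position: [0.5235, -0.2092, 0.0782]
ee_rot: [0.001, 0.016, 1.0, 0.001]
contact_force: [0.3, 4.1, 3.1]
width: 0.0365
gripper_force: 50.2
[ 0.91982099 -0.03264925 -0.10404299] [ 0.52349492 -0.20919001  0.07820881] 0.03645793880968648 -2.046954937772423 -0.06934464443475008
```

```bash
cat > chk.py <<'E'
import sys
from h import *
s=manip.get_state(); print("t%.2f mz %.3f q6 %.3f eff %.3f F %s w %.4f"%(s["clock"],s["moment"][2],s["qpos"][5],s["effort"][5],s["contact_force"].round(1),s["width"]))
sys.exit(s["moment"][2]>float(sys.argv[1]))
E
python3 -m jog '[{"dx":0,"dy":0,"dz":0,"ax":0,"ay":0,"az":0.06,"grip":-0.5}]' >/dev/null; python3 chk.py 9
python3 -m jog '[{"dx":0,"dy":0,"dz":0,"ax":0,"ay":0,"az":0.06,"grip":-0.5}]' >/dev/null; python3 chk.py 9
python3 -m jog '[{"dx":0,"dy":0,"dz":0,"ax":0,"ay":0,"az":0.06,"grip":-0.5}]' >/dev/null; python3 chk.py 9
python3 -m jog '[{"dx":0,"dy":0,"dz":0,"ax":0,"ay":0,"az":0.06,"grip":-0.5}]' >/dev/null; python3 chk.py 9
python3 -m jog '[{"dx":0,"dy":0,"dz":0,"ax":0,"ay":0,"az":0,"grip":-0.5}]' >/dev/null; python3 chk.py 9
```

```text
t8.12 mz 0.095 q6 -1.952 eff -1.380 F [0.5 5.4 3.5] w 0.0367
t8.20 mz 0.137 q6 -1.855 eff -0.846 F [0.9 3.2 3.3] w 0.0365
t8.28 mz 0.121 q6 -1.760 eff -0.794 F [-1.   3.9  3.2] w 0.0366
t8.37 mz 0.167 q6 -1.666 eff -0.790 F [-1.1  2.7  3. ] w 0.0367
t8.45 mz -0.136 q6 -1.669 eff 0.502 F [-0.9  4.1  5.8] w 0.0364False
False
False
False
False
```

```bash
sed -i 's/sys.exit(\(.*\))$/sys.exit(int(\1))/' chk.py
python3 -m jog '[{"dx":0,"dy":0,"dz":0,"ax":0,"ay":0,"az":0.06,"grip":-0.5}]' >/dev/null; python3 chk.py 0.23 &&
python3 -m jog '[{"dx":0,"dy":0,"dz":0,"ax":0,"ay":0,"az":0.06,"grip":-0.5}]' >/dev/null && python3 chk.py 0.23 &&
python3 -m jog '[{"dx":0,"dy":0,"dz":0,"ax":0,"ay":0,"az":0.06,"grip":-0.5}]' >/dev/null && python3 chk.py 0.23 &&
python3 -m jog '[{"dx":0,"dy":0,"dz":0,"ax":0,"ay":0,"az":0.06,"grip":-0.5}]' >/dev/null && python3 chk.py 0.23 &&
python3 -m jog '[{"dx":0,"dy":0,"dz":0,"ax":0,"ay":0,"az":0.06,"grip":-0.5}]' >/dev/null && python3 chk.py 0.23 &&
python3 -m jog '[{"dx":0,"dy":0,"dz":0,"ax":0,"ay":0,"az":0.06,"grip":-0.5}]' >/dev/null && python3 chk.py 0.23 &&
python3 -m jog '[{"dx":0,"dy":0,"dz":0,"ax":0,"ay":0,"az":0.06,"grip":-0.5}]' >/dev/null && python3 chk.py 0.23 &&
python3 -m jog '[{"dx":0,"dy":0,"dz":0,"ax":0,"ay":0,"az":0.06,"grip":-0.5}]' >/dev/null && python3 chk.py 0.23
```

```text
t8.53 mz 0.168 q6 -1.577 eff -1.296 F [-0.9  4.   5.8] w 0.0364
t8.62 mz 0.172 q6 -1.480 eff -0.837 F [-1.1  3.6  6.1] w 0.0365
t8.70 mz 0.204 q6 -1.386 eff -0.789 F [-1.8  3.1  7.6] w 0.0366
t8.78 mz 0.184 q6 -1.292 eff -0.785 F [-2.4  2.9  7.1] w 0.0365
t8.87 mz 0.161 q6 -1.198 eff -0.783 F [-2.3  1.5  6.4] w 0.0366
t8.95 mz 0.146 q6 -1.103 eff -0.782 F [-2.8  1.6  7.6] w 0.0369
t9.03 mz 0.184 q6 -1.009 eff -0.780 F [-3.   1.1  7.4] w 0.0365
t9.12 mz 0.127 q6 -0.915 eff -0.778 F [-2.5  1.2  7.6] w 0.0367
```

```bash
python3 -m jog '[{"dx":0,"dy":0,"dz":0,"ax":0,"ay":0,"az":0.06,"grip":-0.5}]' >/dev/null; python3 chk.py 0.25 &&
python3 -m jog '[{"dx":0,"dy":0,"dz":0,"ax":0,"ay":0,"az":0.06,"grip":-0.5}]' >/dev/null && python3 chk.py 0.25 &&
python3 -m jog '[{"dx":0,"dy":0,"dz":0,"ax":0,"ay":0,"az":0.06,"grip":-0.5}]' >/dev/null && python3 chk.py 0.25 &&
python3 -m jog '[{"dx":0,"dy":0,"dz":0,"ax":0,"ay":0,"az":0.06,"grip":-0.5}]' >/dev/null && python3 chk.py 0.25 &&
python3 -m jog '[{"dx":0,"dy":0,"dz":0,"ax":0,"ay":0,"az":0.06,"grip":-0.5}]' >/dev/null && python3 chk.py 0.25 &&
python3 -m jog '[{"dx":0,"dy":0,"dz":0,"ax":0,"ay":0,"az":0.06,"grip":-0.5}]' >/dev/null && python3 chk.py 0.25 &&
python3 -m jog '[{"dx":0,"dy":0,"dz":0,"ax":0,"ay":0,"az":0.06,"grip":-0.5}]' >/dev/null && python3 chk.py 0.25 &&
python3 -m jog '[{"dx":0,"dy":0,"dz":0,"ax":0,"ay":0,"az":0.06,"grip":-0.5}]' >/dev/null && python3 chk.py 0.25
```

```text
t9.20 mz 0.147 q6 -0.821 eff -0.777 F [-3.5  0.5  7.9] w 0.0368
t9.28 mz 0.186 q6 -0.726 eff -0.776 F [-4.5 -0.2  8.2] w 0.0362
t9.37 mz 0.134 q6 -0.632 eff -0.774 F [-5.1  0.9  8.9] w 0.0367
t9.45 mz 0.218 q6 -0.538 eff -0.773 F [-5.1  0.2  7.8] w 0.0364
t9.53 mz 0.192 q6 -0.444 eff -0.772 F [-6.5  1.1  9. ] w 0.0361
t9.62 mz 0.170 q6 -0.349 eff -0.771 F [-6.3  0.5  8.4] w 0.0365
t9.70 mz 0.168 q6 -0.255 eff -0.770 F [-6.   0.5  9.3] w 0.0363
t9.78 mz 0.121 q6 -0.161 eff -0.770 F [-6.1  1.3 10. ] w 0.0364
```

```bash
cat > red.py <<'E'
from h import *
d=grab("wrist"); im=d["img"].astype(int); m=(im[...,0]>90)&(im[...,0]>2*im[...,1])&(im[...,0]>2*im[...,2]); m[:230]=0;m[380:]=0;m[:,:260]=0;m[:,380:]=0
p=np.argwhere(m); print("red",len(p),p.mean(0)[::-1] if len(p) else None)
w=(im.min(2)>150); w[:290]=0;w[380:]=0;w[:,:275]=0;w[:,370:]=0
p=np.argwhere(w); print("white",len(p),p.mean(0)[::-1] if len(p) else None, "t",d["s"]["clock"])
E
python3 red.py
python3 -m jog '[{"dx":0,"dy":0,"dz":0,"ax":0,"ay":0,"az":0.06,"grip":-0.5}]' >/dev/null; python3 chk.py 0.25 &&
python3 -m jog '[{"dx":0,"dy":0,"dz":0,"ax":0,"ay":0,"az":0.06,"grip":-0.5}]' >/dev/null && python3 chk.py 0.25 &&
python3 -m jog '[{"dx":0,"dy":0,"dz":0,"ax":0,"ay":0,"az":0.06,"grip":-0.5}]' >/dev/null && python3 chk.py 0.25 &&
python3 -m jog '[{"dx":0,"dy":0,"dz":0,"ax":0,"ay":0,"az":0.06,"grip":-0.5}]' >/dev/null && python3 chk.py 0.25; python3 red.py
```

```text
red 55 [320. 250.]
white 225 [320.81777778 309.08      ] t 9.7833
t9.92 mz 0.159 q6 -0.069 eff -1.193 F [-6.7  1.  10.7] w 0.0363
t10.00 mz 0.196 q6 0.028 eff -0.813 F [-7.2  1.  10.9] w 0.0363
t10.08 mz 0.169 q6 0.122 eff -0.771 F [-7.9  1.5 11.2] w 0.0366
t10.17 mz 0.208 q6 0.216 eff -0.769 F [-7.7  1.5 10.8] w 0.0365
red 56 [319.98214286 250.10714286]
white 240 [321.0125 309.775 ] t 10.1667
```

```bash
python3 -m jog '[{"dx":0,"dy":0,"dz":0,"ax":0,"ay":0,"az":0.06,"grip":-0.5}]' >/dev/null; python3 chk.py 0.25 &&
python3 -m jog '[{"dx":0,"dy":0,"dz":0,"ax":0,"ay":0,"az":0.06,"grip":-0.5}]' >/dev/null && python3 chk.py 0.25 &&
python3 -m jog '[{"dx":0,"dy":0,"dz":0,"ax":0,"ay":0,"az":0.06,"grip":-0.5}]' >/dev/null && python3 chk.py 0.25 &&
python3 -m jog '[{"dx":0,"dy":0,"dz":0,"ax":0,"ay":0,"az":0.06,"grip":-0.5}]' >/dev/null && python3 chk.py 0.25; python3 red.py
```

```text
t10.30 mz 0.168 q6 0.308 eff -1.183 F [-8.8  1.8 12.2] w 0.0364
t10.38 mz 0.270 q6 0.404 eff -0.742 F [-8.2  2.3 12.6] w 0.0366
red 58 [319.84482759 250.13793103]
white 240 [320.84166667 309.79583333] t 10.3833
```

```bash
python3 -m jog '[{"dx":0,"dy":0,"dz":0,"ax":0,"ay":0,"az":0.05,"grip":-0.5}]' >/dev/null; python3 chk.py 0.3 &&
python3 -m jog '[{"dx":0,"dy":0,"dz":0,"ax":0,"ay":0,"az":0.05,"grip":-0.5}]' >/dev/null && python3 chk.py 0.3; python3 red.py
```

```text
t10.52 mz 0.245 q6 0.480 eff -0.830 F [-8.5  2.9 11. ] w 0.0367
t10.60 mz 0.261 q6 0.560 eff -0.508 F [-8.2  1.7 11.3] w 0.0368
red 60 [319.31666667 250.38333333]
white 238 [320.81092437 309.73109244] t 10.6
```

```bash
python3 -m jog '[{"dx":0,"dy":0,"dz":0,"ax":0,"ay":0,"az":0.05,"grip":-0.5}]' >/dev/null; python3 chk.py 0.3; python3 red.py
python3 -m jog '[{"dx":0,"dy":0,"dz":0,"ax":0,"ay":0,"az":0.04,"grip":-0.5}]' >/dev/null; python3 chk.py 0.3; python3 red.py
```

```text
t10.73 mz 0.319 q6 0.637 eff -0.788 F [-7.9  3.5 12.4] w 0.0362
red 59 [318.20338983 250.40677966]
white 236 [320.78389831 309.75      ] t 10.7333
t10.87 mz 0.327 q6 0.699 eff -0.518 F [-8.5  3.7 12.5] w 0.0363
red 60 [317.65       250.38333333]
white 232 [320.75431034 309.7112069 ] t 10.8667
```

```bash
python3 -m jog '[{"dx":0,"dy":0,"dz":0,"ax":0,"ay":0,"az":0.04,"grip":-0.5}]' >/dev/null; python3 chk.py 0.3; python3 red.py
python3 -m jog '[{"dx":0,"dy":0,"dz":0,"ax":0,"ay":0,"az":0.04,"grip":-0.5}]' >/dev/null; python3 chk.py 0.3; python3 red.py
```

```text
t11.00 mz 0.322 q6 0.762 eff -0.543 F [-7.2  3.8 12.2] w 0.0364
red 59 [316.61016949 250.49152542]
white 230 [320.72608696 309.69565217] t 11.0
t11.13 mz 0.134 q6 0.825 eff -0.717 F [-8.3  4.8 11.5] w 0.0366
red 59 [314.27118644 250.74576271]
white 230 [320.80869565 309.7       ] t 11.1333
```

The torque dropped from 0.32 to 0.13, so the limiter has slipped. I'll make one small step to be sure the click is complete. That stays well within three clicks.

```bash
python3 -m jog '[{"dx":0,"dy":0,"dz":0,"ax":0,"ay":0,"az":0.04,"grip":-0.5}]' >/dev/null; python3 chk.py 0.3; python3 red.py
python3 -m jog '[{"dx":0,"dy":0,"dz":0,"ax":0,"ay":0,"az":0.04,"grip":-0.5}]' >/dev/null; python3 chk.py 0.3; python3 red.py
```

```text
t11.27 mz 0.121 q6 0.888 eff -0.823 F [-9.4  4.7 12.9] w 0.0367
red 61 [310.47540984 251.91803279]
white 233 [320.87124464 309.61373391] t 11.2667
t11.40 mz 0.363 q6 0.951 eff -0.563 F [-8.2  4.3 12.8] w 0.0361
red 60 [307.4        252.76666667]
white 236 [320.83474576 309.69067797] t 11.4
```

That's one clear click: a full torque sawtooth, and the red mark lags about 0.27 rad. Stopping and letting go.

```bash
python3 -m jog '[{"dx":0,"dy":0,"dz":0,"ax":0,"ay":0,"az":0,"grip":0.4},{"dx":0,"dy":0,"dz":0,"ax":0,"ay":0,"az":0,"grip":0.4},{"dx":0,"dy":0,"dz":0,"ax":0,"ay":0,"az":0,"grip":0.4},{"dx":0,"dy":0,"dz":-0.06,"ax":0,"ay":0,"az":0,"grip":0.4},{"dx":0,"dy":0,"dz":-0.2,"ax":0,"ay":0,"az":0,"grip":0.4}]'
python3 -m jog '[{"dx":0,"dy":0,"dz":-0.15,"ax":0,"ay":0,"az":0,"grip":0.4},{"dx":0,"dy":0,"dz":-0.3,"ax":0,"ay":0,"az":0,"grip":0.4},{"dx":0,"dy":0,"dz":-0.4,"ax":0,"ay":0,"az":0,"grip":0.4},{"dx":0,"dy":0,"dz":-0.4,"ax":0,"ay":0,"az":0,"grip":1},{"dx":0,"dy":0,"dz":-0.4,"ax":0,"ay":0,"az":0,"grip":1}]'
python3 - <<'E'
from h import *
d=grab("wrist"); cv2.imwrite("pics/w5.png",d["img"][:,:,::-1])
E
```

```text
clock: 11.87
position: [0.52, -0.2095, 0.1227]
ee_rot: [-0.002, 0.998, 0.056, -0.004]
contact_force: [0.5, 0.3, -0.5]
width: 0.0597
gripper_force: 0.0
clock: 12.28
position: [0.5239, -0.2115, 0.2282]
ee_rot: [0.001, 0.998, 0.056, 0.002]
contact_force: [0.6, 0.0, -0.6]
width: 0.0818
gripper_force: 0.0
```

View pics/w5.png

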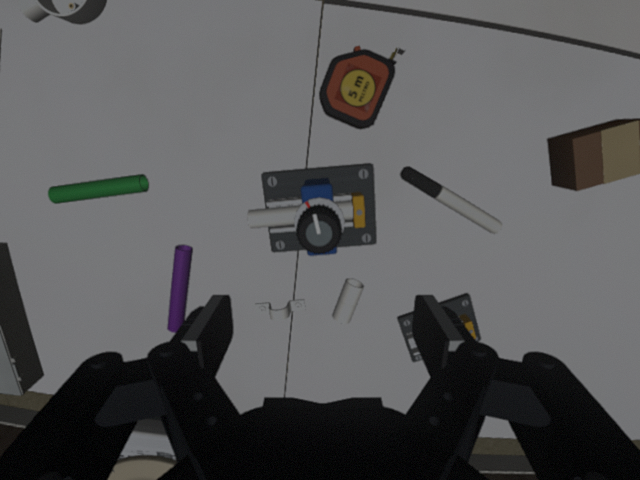

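The offcut (250–355,215) still lies against the yellow stop at (359,212), the knob is released at (319,228), the red mark is at (309,205), and the bystanders haven't moved. Handing in.

```bash
python3 -c "
from rig import manip
print(manip.sign_off())"
```

```text
the job is handed in; nothing more can be done
None
```

I pushed the offcut home against the yellow stop, turned the knob clockwise until the limiter clicked once (read from the torque drop and the red mark's lag), let go with the offcut still against the stop, and handed the job in at about 12 s with the other things left where they were.

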